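Reload the bench stapler with the one full cartridge

TASK

The bench stapler has run out. Only one of the three identical cartridges on the bench still has its coil of staples inside, and you can tell it only by its weight: seat that one fully home in the stapler's magazine and then swing the locking lever shut over it, as far as it goes. Put the two spent cartridges in the blue tote, and leave the small things lying around them where they are.

Things in the scene. Friction and masses are not known exactly. Their poses are not given: they have to be found in the camera images.
- cartridge_a: Closed dark grey staple-coil cartridge with orange labels, upright; 58 (its x) x 46 (its y) x 84 mm high; origin: middle of its underside. All three look alike and fit the magazine either way round. In all it weighs 0.35 to 0.47 kg with its steel staple coil inside, 0.1 kg when spent. Grip it across its 46 mm width, near the top.
- cartridge_b: Closed dark grey staple-coil cartridge with orange labels, upright; 58 (its x) x 46 (its y) x 84 mm high; origin: middle of its underside. All three look alike and fit the magazine either way round. In all it weighs 0.35 to 0.47 kg with its steel staple coil inside, 0.1 kg when spent. Grip it across its 46 mm width, near the top.
- cartridge_c: Closed dark grey staple-coil cartridge with orange labels, upright; 58 (its x) x 46 (its y) x 84 mm high; origin: middle of its underside. All three look alike and fit the magazine either way round. In all it weighs 0.35 to 0.47 kg with its steel staple coil inside, 0.1 kg when spent. Grip it across its 46 mm width, near the top.
- magazine: Magazine of the stapler: black pocket open at the top, in the stapler's top. Origin: middle of its floor, 86 mm above the bench. Inside 62 (its x) x 50 (its y) mm; straight walls 38 mm deep, above them a yellow mouth flared by 6 mm, its rim 44 mm above the floor. A seated cartridge stands on the floor, long side along x, and sticks out 40 mm above the rim; hold it by its +y and -y sides.
- stapler: Light grey electric bench stapler, fixed; origin on the bench straight below the magazine's, same axes. Reaches 140 mm to -x (its nose, towards the robot), 200 mm to +x, 65 mm to either side; head top 124 mm above the bench. On it the lever's post (28 mm across, 187 mm above the bench) at x = 56 mm and the lever's stop lug (16 x 8 mm, 174 mm above the bench) at x = -45, y = -13.5 mm.
- lever (a joint): Steel locking lever, turning level about the post behind the pocket. 0 = shut, lying along the magazine's -x over the cartridge, against its stop; grows (rad) as it opens towards the magazine's +y, at most 1.95; starts open by 1.2 to 1.7. Stiff (about 0.6 N at the knob), stays where left. Its underside is 172 mm above the bench, 2.5 mm over a seated cartridge; one that stands higher blocks it.
- lever_knob (a point): Middle of the top of the upright red knob at the lever's end: round, 20 mm in diameter, 30 mm high, its top 210 mm above the bench; free all round for a grip from above. It moves on a circle of 108 mm radius about the pivot.
- lever_pivot (a point): Point on the lever's upright turning axis, at the height of the knob's top; 56 mm along the magazine's +x from its origin.
- tote: Open blue tote for spent cartridges, fixed, 280 (its x) x 190 (its y) x 85 mm high, walls and floor 4 mm thick; origin at the middle of its underside on the bench.
- die: A red game die, 18 mm cube, lying among the cartridges. Not part of the job; origin at its underside.
- tape_roll: A roll of brown packing tape lying flat, 104 mm across, 48 mm high. Not part of the job; origin at its underside.
- card_deck: A small black and red boxed card deck lying flat, 65 x 92 x 22 mm. Not part of the job; origin at its underside.
- box_cutter: A yellow box cutter, blade drawn in, 150 x 30 x 18 mm. Not part of the job; origin at its underside.
- marker: A white marker pen with a black cap, 135 mm long, 16 mm thick. Not part of the job; origin at its underside.
Not all that is in view belongs to the job. What is shaped like the cartridge_a but turquoise is not meant.

How it is judged:
By the outcome, as a careful person would: the job done as asked, in the order asked, and still so for the second after the job is handed in, with the robot touching nothing.
It also fails if it takes over 72 s, if anything falls off the work surface, if the arm or the gripper's body presses on something with over 40 N, if the wrist force passes 120 N, or if a joint passes its speed limit or range.

ROBOT

A 6-joint arm with a two-finger parallel gripper is mounted at the origin on the work surface. World frame = base frame: x ahead of the robot, y to its left, z up, the work surface at z = 0. Lengths are in m, angles in degrees, forces in N, time in s.
With the tool pointing down it reaches from about 0.25 to 0.8 m from the base axis. Payload 8.5 kg.
Tool frame: the origin (TCP) lies midway between the tips of the shut fingers; the grasp point (between the pads) lies behind it (hold_point_z is the z of the grasp point in the tool frame, in m); z points along the fingers, y is the line along which they close (so a half turn about z gives the same grasp; the last joint's range is limited). The gripper opens to 85 mm and grips with 20 to 120 N. Pads are 22 mm wide; open, the fingers measure 114 mm over their backs; the gripper's body (76 mm by 85 mm) begins 54 mm behind the grasp point. The pads swing forward as they close: fully open they stand 13 mm farther back than shut.
Start: joints at [0, 13.648, -0.773, 75.585, 0, 90], TCP at [0.525, -0, 0.231] pointing down, gripper open.
Joint ranges: [-152.45, 152.45], [-59.26, 108.67], [-65.41, 83.53], [-104.44, 129.93], [-82.83, 76.93], [-180, 180]. Speed limits (degrees/s): [127.2, 127.2, 159.86, 180, 180, 180].

INTERFACE

Orientations are given as [roll, pitch, yaw] about the fixed x, y, z axes, in that order (R = Rz(yaw) Ry(pitch) Rx(roll)).
In Python, from bench import observe, read_camera, close_job, hold_point_z gives the robot as it stands.
- The arm moves only by the tool send_rows, never from a script. Its arguments are lists of equal length, an entry for each row: "rotation": the turn, a rotation vector about the tool's x, y, z as a fraction of full scale, a list of three; "dp": the shift along the tool's x, y, z as a fraction of full scale, a list of three; "hand": the finger opening in mm, from 0 to 85.4. In form: {"rotation": [[rx, ry, rz], ...], "dp": [[x, y, z], ...], "hand": [hand, ...]}. A call has 1 to 12 rows; each row shifts and turns the commanded pose from where the row before left it, along the tool's axes as they then stand; what a row does not reach is not made up. Full scale, the value 1, is 0.02 m for a shift and 360 degrees for a turn. A row lasts 1/12 s, in which the tool goes at most 41.7 mm and 7.16 degrees, less where a joint would pass 70% of its speed; a pose out of reach is approached as far as the arm can. A call with a number of a shift or a turn outside -1 to 1 is refused whole. A call with a gripper value outside its range is refused whole. The fingers move at their own pace and stop on an object; "grip_force" is the grip in N (left out, the last holds). Time passes only in rows, so rows that do not move let the fingers close. It gives the time, the measured TCP pose, the force, the opening and the grip force at its end, in the units of the state.
- observe(): the state, without advancing time (a new reading comes with each control period).
- read_camera(name): name is "scene" or "side" or "wrist"; returns a dict with "color" (400x640x3 uint8, blue, green, red), "depth" (400x640 float32, m along the optical axis (not along the pixel's ray), 0 where there is no reading), "vfov" (degrees; the focal length in pixels is half the picture's height over the tangent of half this angle, whatever the lens; pixels are square), "cx", "cy" (the principal point, pixels), "T" (4x4, takes a point from camera to world coordinates). Camera axes: x right, y up, looking along -z (the intrinsics and any distortion apply to the point x, -y, -z); pixel columns grow to the right and rows downward; lengths in m; the calibration is good to about 2 mm. A picture is of the moment at which its call begins.
- close_job(): hands the job in; it is judged then, once.
The state is a dict: "t": time; "q": joint angles; "qvel": joint speeds; "joint_efforts": joint torques, N m; "eef_pos": TCP position; "orientation": TCP orientation; "ft_force": force on the tool from outside, world axes, zero at the start; "wrist_torque": the same for the moment, N m; "opening": finger opening in m; "gripper_force": force on a finger pad.
Only numpy, scipy, OpenCV 4.12 (cv2) and the standard library are available. Lean on these libraries where they do the work, as an engineer would, in place of code of your own. Each camera call takes 0.05 s, during which the arm holds its last target. There are 200 camera calls.

## Working session

There is one attempt and no reset: what is moved stays moved. The work goes in short steps, Python scripts to look and compute and a tool call to move; the robot and the scene stay as the last step left them, time stands still between calls to the robot, and variables do not carry over. Pictures are saved under pics/ and viewed, at most 10 in all, crops included, and the job is handed in when it is done.

Besides the shell and the picture viewer there is one more tool, called after "Request:" by a JSON object that holds its "api" and its "payload", one argument or row to a line. send_rows: Moves the arm, as the interface text tells. Its arguments: {"type":"object","properties":{"rotation":{"type":"array","items":{"type":"array","items":{"type":"number"}}},"dp":{"type":"array","items":{"type":"array","items":{"type":"number"}}},"hand":{"type":"array","items":{"type":"number"}},"grip_force":{"type":"number"}},"required":["rotation","dp","hand"]}

```bash
ls; mkdir -p pics; cat > h.py <<'E'
import numpy as np, cv2
from bench import observe, read_camera, close_job, hold_point_z
def cloud(c):
    d=c["depth"]; h,w=d.shape; f=h/2/np.tan(np.radians(c["vfov"])/2)
    v,u=np.mgrid[:h,:w]
    P=np.stack([(u-c["cx"])/f*d,-(v-c["cy"])/f*d,-d],-1)
    T=c["T"]; return P@T[:3,:3].T+T[:3,3]
E
python3 - <<'E'
from h import *
print(observe(),hold_point_z)
for n in("scene","side"):
    c=read_camera(n); cv2.imwrite(f"pics/{n}.png",c["color"]); np.savez(f"{n}.npz",**c)
    print(n,{k:v for k,v in c.items() if k not in("color","depth")},(c["depth"]>0).mean())
E
```

```text
pics
{'t': 0.0, 'q': array([-2.15663880e-03,  1.36821623e+01, -8.16568637e-01,  7.55846229e+01,
        2.48412560e-04,  9.00004555e+01]), 'qvel': array([ 0.07784403,  0.07923715,  0.0415743 , -0.06933775, -0.00302779,
        0.01217816]), 'joint_efforts': array([ 1.29771975e-03, -5.38790166e+01,  3.46437156e+01,  1.83730113e-02,
        1.69192181e-04,  6.54446694e-05]), 'eef_pos': array([ 5.24585722e-01, -1.84154742e-05,  2.30669135e-01]), 'orientation': array([-1.79916646e+02, -2.47749634e-04,  8.99973875e+01]), 'ft_force': array([-0.86187809,  1.06147437, -0.31351607]), 'wrist_torque': array([0.04391757, 0.02642802, 0.01048794]), 'gripper_force': 0.0, 'opening': 0.0852706675925554} -0.0187
scene {'vfov': 56.36394172426254, 'cx': 324.998414177834, 'cy': 195.54837874193004, 'T': array([[-0.8792304 , -0.31023457,  0.36153619,  0.8702685 ],
       [ 0.47637707, -0.56563547,  0.67314293,  0.71237971],
       [-0.00433452,  0.76407528,  0.64511254,  0.79671554],
       [ 0.        ,  0.        ,  0.        ,  1.        ]])} 0.99616015625
side {'vfov': 44.582632454175275, 'cx': 321.5836369159229, 'cy': 201.26795830875872, 'T': array([[ 0.9655537 ,  0.13402734, -0.22303076,  0.16021951],
       [-0.26017679,  0.48492847, -0.83495653, -1.26488482],
       [-0.00375304,  0.8642228 ,  0.50309528,  0.9427811 ],
       [ 0.        ,  0.        ,  0.        ,  1.        ]])} 0.995984375
```

View pics/scene.png

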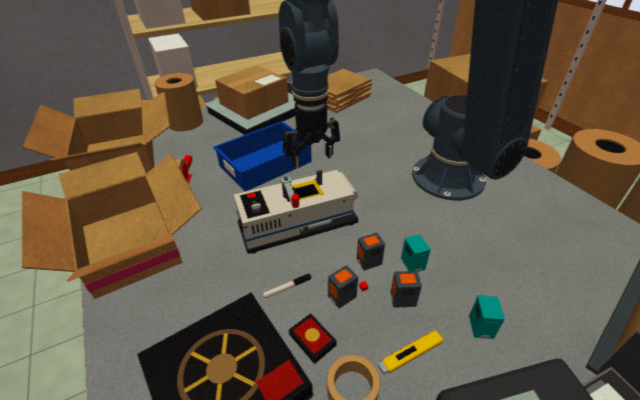

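View pics/side.png

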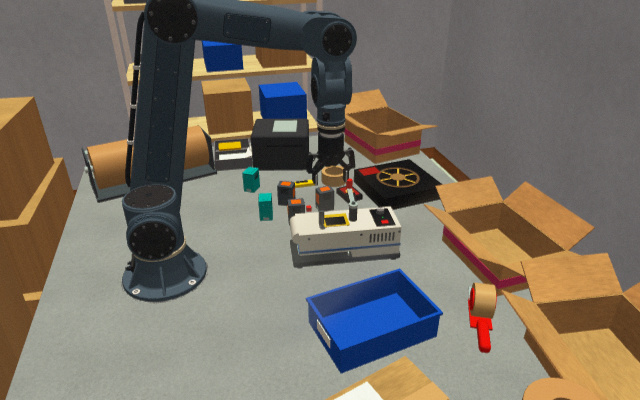

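The scene picture shows three cartridges at (371,250), (343,285) and (406,288), with the die at (364,286). The stapler is around (300,205), its red knob at (295,201). The tote is at (262,155). Two turquoise decoys are at (416,252) and (487,315).

```bash
cat > m.py <<'E'
from h import *
def rect(P):
    (c,s,a)=cv2.minAreaRect((P[:,:2]*1000).astype(np.float32)); 
    if s[0]<s[1]: s=s[::-1]; a+=90
    return np.round(c,1),np.round(s,1),round((a+90)%180-90,1)
def blobs(mask,minpx=15):
    n,l,st,ce=cv2.connectedComponentsWithStats(mask.astype(np.uint8))
    return [(l==i,ce[i].round(),st[i,4]) for i in range(1,n) if st[i,4]>=minpx]
def ana(c):
    P=cloud(c); hsv=cv2.cvtColor(c["color"],cv2.COLOR_BGR2HSV); H,S,V=[hsv[...,i].astype(int) for i in range(3)]
    x,y,z=P[...,0],P[...,1],P[...,2]
    ws=(x>.2)&(x<.95)&(abs(y)<.55)&(c["depth"]>0)
    print("bench z",np.median(z[ws&(z<.02)&(z>-.02)]))
    for nm,m in [("carttop",ws&(z>.076)&(z<.092)&~((H>100)&(H<130)&(S>150)&(V>60))),("orange",ws&(z>.076)&(z<.092)&(H<16)&(S>150)),
      ("cartall",ws&(z>.02)&(z<.092)&(V<110)&(y>.05)),("turq",ws&(H>78)&(H<96)&(S>120)&(z>.02)),
      ("knob",ws&((H<8)|(H>172))&(S>150)&(z>.13)&(z<.24)),("yellowmouth",ws&(H>20)&(H<34)&(S>150)&(z>.11)&(z<.15)),
      ("headtop",ws&(z>.118)&(z<.13)),("blue",ws&(H>100)&(H<130)&(S>150)&(z>.07)&(z<.1)),("die",ws&((H<8)|(H>172))&(S>150)&(z>.008)&(z<.03)), ("tall",ws&(z>.165)&(z<.2)&(abs(y)<.3))]:
        for b,ce,n in blobs(m,12):
            p=P[b]; print(nm,ce,n,*rect(p),"z",np.percentile(p[:,2],[5,50,95]).round(4))
E
python3 - <<'E'
from m import *
for n in("scene","side"):
    print(n); ana(dict(np.load(n+".npz")))
E
```

```text
scene
bench z 0.0004215434027524112
carttop [143. 155.] 41 [ 907.1 -527.2] [44.  19.5] 39.1 z [0.0773 0.0835 0.0913]
carttop [181. 164.] 36 [ 807.8 -405.1] [52.2  6.7] 63.4 z [0.078  0.0825 0.0909]
carttop [143. 183.] 40 [ 936.9 -352.3] [25.1 12.4] 15.4 z [0.077  0.0848 0.0914]
carttop [306. 195.] 46 [520.5 -58.3] [47.1 13.4] -7.0 z [0.0846 0.0878 0.0915]
carttop [298. 219.] 451 [576.7  22.7] [314.2   8.1] -6.7 z [0.0772 0.0842 0.0911]
carttop [241. 225.] 19 [730.5 -31.4] [36.4  4.1] 83.8 z [0.0776 0.0876 0.0918]
carttop [370. 242.] 335 [453.9 184.2] [59. 48.] -7.7 z [0.0779 0.084  0.0864]
carttop [417. 244.] 340 [355.3 248.8] [58.5 47.7] 80.4 z [0.0786 0.084  0.0862]
carttop [164. 245.] 69 [926.1 -56.9] [48.3  6.3] 5.5 z [0.0766 0.0823 0.0884]
carttop [342. 277.] 437 [575.  247.1] [59.3 47.6] 7.4 z [0.0791 0.0841 0.0863]
carttop [407. 280.] 445 [446.5 325.6] [58.  47.7] -26.1 z [0.0783 0.0839 0.0863]
carttop [490. 308.] 536 [333.8 471.8] [59.8 46.3] 56.7 z [0.0787 0.084  0.0864]
orange [143. 155.] 25 [ 913.1 -517.3] [23.2 13. ] -6.6 z [0.0774 0.0876 0.0913]
orange [181. 165.] 23 [ 8
[... 6005 characters left out ...]
op [517. 270.] 71 [ 932.4 -398.6] [46.1 28.1] 81.6 z [0.1189 0.123  0.1291]
headtop [541. 301.] 188 [ 911.4 -520.9] [77.8 39.6] 22.4 z [0.1189 0.1243 0.1288]
blue [380. 311.] 1443 [ 530.4 -384.1] [293.5 205.1] 10.0 z [0.0723 0.0829 0.0866]
die [343. 189.] 26 [673.7 334.8] [54.3 23.3] 66.3 z [0.0158 0.0213 0.0234]
die [355. 191.] 25 [713.7 305.8] [61.1 19. ] -78.5 z [0.0167 0.0205 0.024 ]
die [308. 207.] 17 [512.9 244.5] [18.3 14.7] 88.2 z [0.0117 0.0162 0.0187]
die [483. 336.] 331 [ 790.5 -497.7] [102.1  29.2] 64.6 z [0.014  0.026  0.0295]
tall [351. 197.] 204 [595.8   4.7] [129.1  29.9] 78.9 z [0.1705 0.1784 0.1929]
tall [321. 212.] 18 [484.8 -42.5] [16.8 12.2] 75.1 z [0.1658 0.1706 0.174 ]
```

Request:
{"api": "send_rows", "payload": {
  "rotation": [
    [0,0,0.019],
    [0,0,0.019],
    [0,0,0]
  ],
  "dp": [
    [0,0,-1],
    [0,0,-1],
    [0,0,0]
  ],
  "hand": [85,85,85]
}}

```text
t: 0.35
eef_pos: [0.526, -0.0, 0.2742]
orientation: [179.8, -0.0, 75.9]
ft_force: [-0.1, 0.6, -0.1]
opening: 0.0847
gripper_force: 0.0
```

```bash
python3 - <<'E'
from h import *
o=observe(); print(o["q"],o["eef_pos"],o["orientation"])
c=read_camera("wrist"); cv2.imwrite("pics/w1.png",c["color"]); np.savez("w1.npz",**c); print(c["vfov"],c["T"].round(3))
E
```

```text
[-5.79404522e-04  1.29982677e+01  4.61626600e+00  8.14052186e+01
 -1.91362620e-03  1.04083398e+02] [ 5.26012854e-01 -1.55661508e-05  2.74214376e-01] [ 1.79793150e+02 -4.99203171e-02  7.59161093e+01]
67.29871563811668 [[ 0.97   0.231  0.076  0.546]
 [-0.243  0.919  0.312  0.08 ]
 [ 0.002 -0.321  0.947  0.415]
 [ 0.     0.     0.     1.   ]]
```

View pics/w1.png

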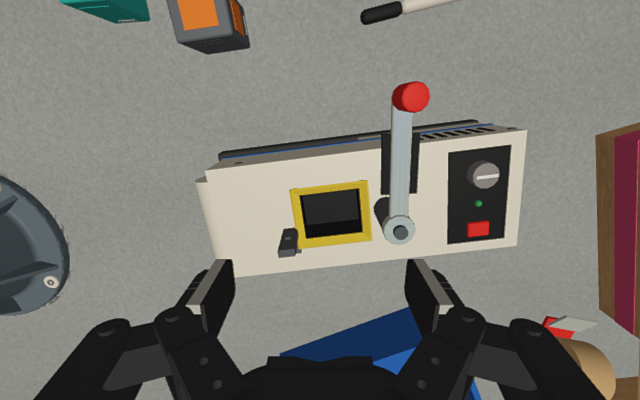

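The wrist view shows the yellow mouth at about (330,214), the lever pivot at (399,230), the knob at (411,97) and the lug at (288,242).

```bash
cat >> h.py <<'E'
def ray(c,uv,z):
    f=c["depth"].shape[0]/2/np.tan(np.radians(c["vfov"])/2); uv=np.atleast_2d(uv).astype(float); T=c["T"]
    d=np.stack([(uv[:,0]-c["cx"])/f,-(uv[:,1]-c["cy"])/f,-np.ones(len(uv))],-1)@T[:3,:3].T
    return T[:3,3]+d*((z-T[2,3])/d[:,2])[:,None]
E
cat > w.py <<'E'
from m import *
def wan(c):
    hsv=cv2.cvtColor(c["color"],cv2.COLOR_BGR2HSV); H,S,V=[hsv[...,i].astype(int) for i in range(3)]
    m=(H>20)&(H<35)&(S>130)&(V>80); b=max(blobs(m),key=lambda t:t[2])
    uv=np.argwhere(b[0])[:,::-1]; P=cloud(c); 
    print("mouth z",np.percentile(P[b[0]][:,2],[5,50,95]))
    print("mouth",rect(ray(c,uv,.130)), "depthrect",rect(P[b[0]]))
    m=((H<8)|(H>172))&(S>150)&(P[...,2]>.205)&(P[...,2]<.215)
    for b in blobs(m,30):
        uv=np.argwhere(b[0])[:,::-1]; q=ray(c,uv,.21)[:,:2]*1000; print("knob",b[1:],cv2.minEnclosingCircle(q.astype(np.float32)),q.mean(0),np.median(P[b[0]][:,2]))
E
python3 - <<'E'
from w import *
c=dict(np.load("w1.npz")); wan(c)
P=cloud(c);z=P[...,2];ht=(z>.12)&(z<.128)
b=max(blobs(ht),key=lambda t:t[2]); print("head",rect(ray(c,np.argwhere(b[0])[:,::-1],.124)),np.median(z[b[0]]))
print("pivot",ray(c,[399,231],.187),z[225:236,394:405].mean()); print("lug",ray(c,[[288,233]],.174),z[233,288])
E
```

```text
mouth z [0.12155061 0.12662904 0.12949908]
mouth (array([530.4, -31.8]), array([78.2, 66.3]), -6.9) depthrect (array([535.2,   7.3]), array([147.4,  78.8]), 83.1)
knob (array([414.,  96.]), np.int32(707)) ((605.5816650390625, 66.47682189941406), 9.689288139343262) [605.79929659  66.57673656] 0.2085539550079705
head (array([562.7, -36.3]), array([323.2, 124. ]), -6.8) 0.12264027053087972
pivot [[ 0.58491054 -0.03693164  0.187     ]] 0.18675248589077031
lug [[ 0.49209867 -0.02169497  0.174     ]] 0.1367539914090632
```

Request:
{"api": "send_rows", "payload": {
  "rotation": [
    [0,0,-0.0194],
    [0,0,-0.0194],
    [0,0,-0.0194],
    [0,0,-0.0194],
    [0,0,-0.0194],
    [0,0,-0.0194],
    [0,0,-0.0194],
    [0,0,-0.0194],
    [0,0,-0.0194],
    [0,0,-0.0194],
    [0,0,-0.0194],
    [0,0,-0.0194]
  ],
  "dp": [
    [0,0,0],
    [0,0,0],
    [0,0,0],
    [0,0,0],
    [0,0,0],
    [0,0,0],
    [0,0,0],
    [0,0,0],
    [0,0,0],
    [0,0,0],
    [0,0,0],
    [0,0,0]
  ],
  "hand": [85,85,85,85,85,85,85,85,85,85,85,85]
}}

```text
t: 1.4
eef_pos: [0.5245, -0.0, 0.2701]
orientation: [-180.0, -0.1, 160.6]
ft_force: [0.1, -0.0, 0.1]
opening: 0.0854
gripper_force: 0.0
```

Request:
{"api": "send_rows", "payload": {
  "rotation": [
    [0,0,-0.018],
    [0,0,-0.018],
    [0,0,0]
  ],
  "dp": [
    [0,0.5,0],
    [0,1,0],
    [0,1,0]
  ],
  "hand": [85,85,85]
}}

```text
t: 1.65
eef_pos: [0.5353, 0.0488, 0.2701]
orientation: [-180.0, -0.1, 173.6]
ft_force: [0.4, 0.5, -0.4]
opening: 0.0848
gripper_force: 0.0
```

```bash
cat > plan.py <<'E'
import sys; from h import *
def go(x,y,z,psi=None):
    o=observe(); p=o["eef_pos"]; s=np.radians(o["orientation"][2]); d=np.array([x,y,z])-p
    t=np.array([d[0]*np.cos(s)+d[1]*np.sin(s), d[0]*np.sin(s)-d[1]*np.cos(s), -d[2]])/.02
    r=0 if psi is None else -((psi-o["orientation"][2]+180)%360-180)/360
    print("pos",p.round(4),"rpy",o["orientation"].round(2),"t",round(o["t"],2)); print("units xyz",t.round(2),"rotz",round(r,4))
if __name__=="__main__": go(*map(float,sys.argv[1:]))
E
python3 plan.py .4535 .184 .20 172.7
```

```text
pos [0.5353 0.0488 0.2701] rpy [-1.7998e+02 -8.0000e-02  1.7356e+02] t 1.65
units xyz [4.82 6.26 3.51] rotz 0.0024
```

Request:
{"api": "send_rows", "payload": {
  "rotation": [
    [0,0,0.0024],
    [0,0,0],
    [0,0,0],
    [0,0,0],
    [0,0,0],
    [0,0,0],
    [0,0,0],
    [0,0,0]
  ],
  "dp": [
    [0.69,0.89,0.5],
    [0.69,0.89,0.5],
    [0.69,0.89,0.5],
    [0.69,0.89,0.5],
    [0.69,0.89,0.5],
    [0.69,0.89,0.5],
    [0.69,0.89,0.5],
    [0,0,0]
  ],
  "hand": [85,85,85,85,85,85,85,85]
}}

```text
t: 2.32
eef_pos: [0.4532, 0.1869, 0.1985]
orientation: [-179.9, -0.3, 172.5]
ft_force: [0.2, -0.4, 0.1]
opening: 0.0852
gripper_force: 0.0
```

```bash
python3 plan.py .4535 .184 .051 172.7; python3 - <<'E'
from m import *
c=read_camera("wrist"); np.savez("w2.npz",**c); P=cloud(c); z=P[...,2]
hsv=cv2.cvtColor(c["color"],cv2.COLOR_BGR2HSV); d=(z>.079)&(z<.09)
for b in blobs(d,200):
    uv=np.argwhere(b[0])[:,::-1]; print(b[1:],rect(ray(c,uv,.084)))
E
```

```text
pos [0.4532 0.1869 0.1985] rpy [-179.93   -0.26  172.5 ] t 2.32
units xyz [-0.04 -0.14  7.38] rotz -0.0006
(array([381.,  66.]), np.int32(4536)) (array([353.4, 248.2]), array([57. , 45.2]), 79.8)
(array([476., 166.]), np.int32(3402)) (array([443.5, 323.9]), array([56.9, 46.1]), -26.6)
(array([317., 194.]), np.int32(3060)) (array([450.4, 185.2]), array([56.9, 45.2]), -7.3)
(array([160., 234.]), np.int32(917)) (array([476.7,  35. ]), array([145.1,  18.7]), -1.3)
(array([389., 300.]), np.int32(1733)) (array([570.8, 243.8]), array([58.2, 39.1]), 7.4)
(array([ 96., 309.]), np.int32(632)) (array([545.2, -54.7]), array([39.4, 23.5]), -6.5)
```

Request:
{"api": "send_rows", "payload": {
  "rotation": [
    [0,0,0],
    [0,0,0],
    [0,0,0],
    [0,0,0],
    [0,0,0],
    [0,0,0],
    [0,0,0],
    [0,0,0],
    [0,0,0]
  ],
  "dp": [
    [0,-0.1,0.92],
    [0,0,0.92],
    [0,0,0.92],
    [0,0,0.92],
    [0,0,0.92],
    [0,0,0.92],
    [0,0,0.92],
    [0,0,0.92],
    [0,0,0]
  ],
  "hand": [85,85,85,85,85,85,85,85,85]
}}

```text
t: 3.12
eef_pos: [0.4542, 0.1816, 0.051]
orientation: [-179.8, -0.3, 172.3]
ft_force: [-0.9, -0.6, -0.4]
opening: 0.085
gripper_force: 0.0
```

Request:
{"api": "send_rows", "payload": {
  "rotation": [
    [0,0,0],
    [0,0,0],
    [0,0,0],
    [0,0,0],
    [0,0,0],
    [0,0,0]
  ],
  "dp": [
    [0,0,0],
    [0,0,0],
    [0,0,0],
    [0,0,0],
    [0,0,0],
    [0,0,0]
  ],
  "hand": [40,40,40,40,40,40],
  "grip_force": 60
}}

```text
t: 3.62
eef_pos: [0.4569, 0.1835, 0.0555]
orientation: [179.9, 0.1, 172.2]
ft_force: [-0.1, 0.2, 4.5]
opening: 0.0448
gripper_force: 60.8
```

Request:
{"api": "send_rows", "payload": {
  "rotation": [
    [0,0,0],
    [0,0,0],
    [0,0,0],
    [0,0,0],
    [0,0,0],
    [0,0,0],
    [0,0,0],
    [0,0,0]
  ],
  "dp": [
    [0,0,-0.5],
    [0,0,-1],
    [0,0,-1],
    [0,0,-1],
    [0,0,-1],
    [0,0,-0.5],
    [0,0,0],
    [0,0,0]
  ],
  "hand": [40,40,40,40,40,40,40,40]
}}

```text
t: 4.28
eef_pos: [0.4561, 0.1831, 0.1541]
orientation: [180.0, 0.0, 172.2]
ft_force: [0.7, 0.3, -4.1]
opening: 0.0449
gripper_force: 62.4
```

Request:
{"api": "send_rows", "payload": {
  "rotation": [
    [0,0,0]
  ],
  "dp": [
    [0,0,0]
  ],
  "hand": [40]
}}

```text
t: 4.37
eef_pos: [0.4553, 0.1828, 0.153]
orientation: [-180.0, -0.1, 172.2]
ft_force: [0.8, 0.8, -4.2]
opening: 0.0448
gripper_force: 62.4
```

Request:
{"api": "send_rows", "payload": {
  "rotation": [
    [0,0,0]
  ],
  "dp": [
    [0,0,0]
  ],
  "hand": [40]
}}

```text
t: 4.45
eef_pos: [0.4552, 0.1828, 0.1528]
orientation: [-179.9, -0.1, 172.2]
ft_force: [0.2, -0.1, -4.4]
opening: 0.0453
gripper_force: 62.4
```

```bash
python3 - <<'E'
from h import *
f=[]
for _ in range(2): f.append(observe()["ft_force"]); c=read_camera("wrist")
o=observe();f.append(o["ft_force"]); print(np.round(f,2),o["joint_efforts"].round(2),o["q"].round(2),o["eef_pos"])
cv2.imwrite("pics/w3.png",c["color"])
E
python3 plan.py .5313 -.0335 .28 173.1; python3 plan.py .467 -.396 .28 190
```

```text
[[ 0.18 -0.06 -4.39]
 [-0.21  0.52 -3.63]
 [ 0.54  0.11 -4.67]] [ 0.000e+00 -5.250e+01  3.392e+01  3.000e-02  1.000e-02 -0.000e+00] [ 21.87  12.72 -13.84  63.55   0.    29.65] [0.45539947 0.18284427 0.15305167]
pos [0.4554 0.1828 0.1531] rpy [-1.7994e+02 -1.0000e-01  1.7222e+02] t 4.55
units xyz [ -5.22 -10.2   -6.35] rotz -0.0024
pos [0.4554 0.1828 0.1531] rpy [-1.7994e+02 -1.0000e-01  1.7222e+02] t 4.55
units xyz [ -4.49 -28.6   -6.35] rotz -0.0494
```

View pics/w3.png

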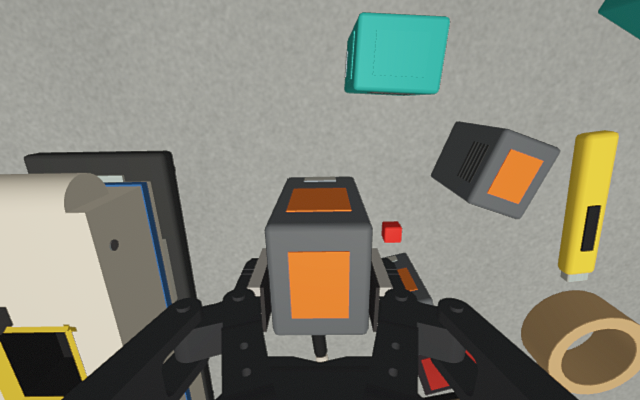

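Picture: cartridge held upright at (318,275), with the orange top label at (319,285). The force is about 4.3 N, so this is the full one. It goes to the magazine.

Request:
{"api": "send_rows", "payload": {
  "rotation": [
    [0,0,-0.0024],
    [0,0,0],
    [0,0,0],
    [0,0,0],
    [0,0,0],
    [0,0,0],
    [0,0,0],
    [0,0,0],
    [0,0,0],
    [0,0,0],
    [0,0,0],
    [0,0,0]
  ],
  "dp": [
    [-0.2,-0.4,-0.8],
    [-0.4,-0.8,-0.8],
    [-0.52,-1,-0.8],
    [-0.52,-1,-0.8],
    [-0.52,-1,-0.8],
    [-0.52,-1,-0.85],
    [-0.52,-1,0],
    [-0.52,-1,0],
    [-0.52,-1,0],
    [-0.5,-1,0],
    [-0.5,-0.6,0],
    [-0.5,-0.4,0]
  ],
  "hand": [40,40,40,40,40,40,40,40,40,40,40,40]
}}

```text
t: 5.55
eef_pos: [0.5456, -0.0346, 0.2505]
orientation: [-180.0, -0.1, 173.0]
ft_force: [-0.2, -1.0, -4.6]
opening: 0.0446
gripper_force: 62.8
```

Request:
{"api": "send_rows", "payload": {
  "rotation": [
    [0,0,0],
    [0,0,0],
    [0,0,0]
  ],
  "dp": [
    [0,0,0],
    [0,0,0],
    [0,0,0]
  ],
  "hand": [40,40,40]
}}

```text
t: 5.8
eef_pos: [0.5451, -0.0326, 0.2507]
orientation: [180.0, -0.1, 173.1]
ft_force: [0.1, 0.4, -3.8]
opening: 0.0448
gripper_force: 62.8
```

```bash
python3 plan.py .5313 -.0335 .25 173.1; python3 - <<'E'
from w import *
for n in ("wrist","scene","side"):
    c=read_camera(n); np.savez("x_"+n+".npz",**c); P=cloud(c); x,y,z=np.moveaxis(P,-1,0)
    near=(abs(x-.53)<.05)&(abs(y+.034)<.05)
    hsv=cv2.cvtColor(c["color"],cv2.COLOR_BGR2HSV); H,S,V=[hsv[...,i].astype(int) for i in range(3)]
    cc=near&(z>.18)&(z<.30)&(H<16)&(S>120)
    for b in blobs(cc,20):
        p=P[b[0]]; print(n,"orange",b[1:],rect(p),np.percentile(p[:,2],[2,50,98]).round(4),p.mean(0).round(4))
    # whole cart: grey sides
    cc=near&(z>.19)&(z<.30); 
    if cc.sum(): print(n,"cart z pct",np.percentile(z[cc],[0.5,50,99]).round(4))
    cv2.imwrite(f"pics/x_{n}.png",c["color"])
s=cv2.imread("pics/x_scene.png")[90:250,220:400]; d=cv2.imread("pics/x_side.png")[120:280,260:440]; w=cv2.imread("pics/x_wrist.png")
v=np.hstack([cv2.resize(s,(400,355)),cv2.resize(d,(400,355))]); cv2.imwrite("pics/x.png",v)
E
```

```text
pos [ 0.5451 -0.0326  0.2507] rpy [ 1.7998e+02 -6.0000e-02  1.7311e+02] t 5.8
units xyz [ 0.68 -0.13  0.04] rotz 0.0
wrist orange (array([319., 200.]), np.int32(1434)) (array([511.4, -28.8]), array([31.,  2.]), 84.2) [0.2263 0.2478 0.2623] [ 0.5111 -0.0287  0.2467]
wrist orange (array([319., 284.]), np.int32(3985)) (array([541.1, -32.2]), array([36.1, 26.4]), -6.3) [0.2771 0.2783 0.2794] [ 0.5396 -0.032   0.2783]
wrist cart z pct [0.202  0.2776 0.2992]
scene orange (array([295., 146.]), np.int32(24)) (array([558.2, -24.6]), array([49.3,  8.8]), 72.3) [0.2794 0.2808 0.2982] [ 0.5553 -0.0308  0.2829]
scene orange (array([291., 159.]), np.int32(56)) (array([571. , -29.5]), array([31.8,  2.6]), 85.0) [0.2296 0.2499 0.2687] [ 0.5712 -0.0283  0.2496]
scene cart z pct [0.1977 0.248  0.2967]
side orange (array([335., 176.]), np.int32(27)) (array([528.7, -34.5]), array([51.6, 15. ]), 73.4) [0.2759 0.2789 0.2879] [ 0.5311 -0.0294  0.2795]
side orange (array([329., 186.]), np.int32(24)) (array([511.6, -30.6]), array([25.8,  1.9]), 84.6) [0.231  0.2489 0.2679] [ 0.5113 -0.0318  0.2489]
side cart z pct [0.1953 0.2465 0.2943]
```

View pics/x_wrist.png

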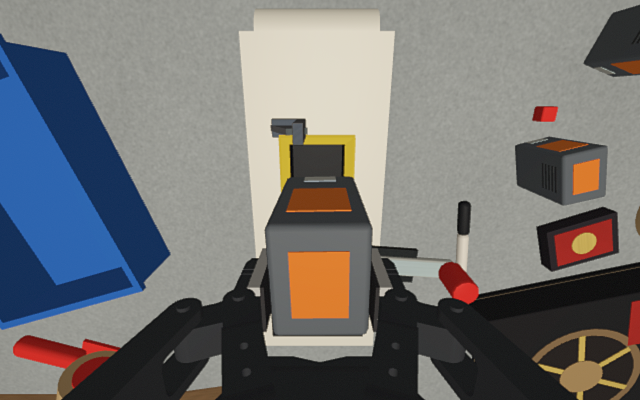

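```bash
python3 - <<'E'
from w import *
c=dict(np.load("x_wrist.npz")); hsv=cv2.cvtColor(c["color"],cv2.COLOR_BGR2HSV); H,S,V=[hsv[...,i].astype(int) for i in range(3)]
m=(H>20)&(H<35)&(S>130)&(V>80); b=max(blobs(m[:230]),key=lambda t:t[2]); print(b[1:])
uv=np.argwhere(b[0])[:,::-1]; P=ray(c,uv,.130)[:,:2]*1000
a=np.radians(-6.9); ex=np.array([np.cos(a),np.sin(a)]); ey=np.array([-ex[1],ex[0]])
print("x' min",(P@ex).min(),"y' range",(P@ey).min(),(P@ey).max())
xm=(P@ex).min()+39; ym=((P@ey).min()+(P@ey).max())/2; print("mag",xm*ex+ym*ey, np.array([530.4,-31.8])@ex,np.array([530.4,-31.8])@ey)
# angle from left / right edge
for side in (0,1):
    L=[]
    for r in range(b[1][1].astype(int)-10,b[1][1].astype(int)+25,2):
        q=uv[uv[:,1]==r][:,0]
        if len(q): L.append([q.max() if side else q.min(),r])
    L=ray(c,L,.130); k=np.polyfit(L[:,0],L[:,1],1); print("edge ang",np.degrees(np.arctan(k[0])))
z=cloud(c); o=(H<16)&(S>120); bb=[t for t in blobs(o,300) if abs(t[1][0]-319)<5]
for t in bb:
    p=z[t[0]].mean(0)*1000; print("label",t[1],p,p[:2]@ex,p[:2]@ey)
print("tcp",np.array([545.1,-32.6])@ex,np.array([545.1,-32.6])@ey)
E
```

```text
(array([337., 148.]), np.int32(846))
x' min 491.35330311317 y' range 19.030553141623567 63.58988906801479
mag [531.47501486 -22.703944  ] 530.3788456343196 32.15089584454045
edge ang 44.91602464820999
edge ang -7.0576156100699725
label [319. 200.] [510.90235859 -28.69992593 247.21273255] 510.6499858799839 32.88613213588634
label [319. 284.] [539.29652826 -31.93780235 278.75132905] 539.2274945198722 33.082892334151026
tcp 545.0684880317502 33.12270150186622
```

```bash
python3 - <<'E'
from w import *
a=np.radians(-6.9); ex=np.array([np.cos(a),np.sin(a)]); ey=np.array([-ex[1],ex[0]])
for f in("x_wrist","w1"):
    c=dict(np.load(f+".npz")); hsv=cv2.cvtColor(c["color"],cv2.COLOR_BGR2HSV); H,S,V=[hsv[...,i].astype(int) for i in range(3)]
    m=(H>20)&(H<35)&(S>110)&(V>60); m[260:]=0; m[:120]=0; m[:,:270]=0; m[:,375:]=0
    uv=np.argwhere(m)[:,::-1]; P=ray(c,uv,.130)[:,:2]*1000; X=P@ex;Y=P@ey
    for lo in range(490,570,5):
        k=(X>=lo)&(X<lo+5)
        if k.sum()>8:
            y=np.sort(Y[k]); g=np.argmax(np.diff(y)); print(f,lo,y[0].round(1),y[g].round(1),y[g+1].round(1),y[-1].round(1))
    print(X.min(),X.max())
for f in("scene","side"):
    c=dict(np.load(f+".npz")); P=cloud(c); z=P[...,2]; b=max(blobs((z>.12)&(z<.128)&(P[...,0]<.8)),key=lambda t:t[2])[0]
    q=ray(c,np.argwhere(b)[:,::-1],.124)[:,:2]*1000; X=q@ex; Y=q@ey
    print(f,np.percentile(X,[.3,99.7]),np.percentile(Y,[.5,99.5]))
E
```

```text
x_wrist 490 -1.6 9.7 19.9 62.9
x_wrist 495 -1.8 9.6 19.0 63.1
x_wrist 500 -1.9 6.9 54.5 63.3
x_wrist 505 -2.2 6.7 54.6 63.5
x_wrist 510 -1.5 7.4 54.8 63.6
x_wrist 515 -1.7 7.3 54.1 63.0
x_wrist 520 -1.9 7.1 54.1 63.2
x_wrist 525 -2.1 7.0 54.3 63.3
x_wrist 530 -2.1 2.3 3.2 3.2
x_wrist 535 -1.6 0.3 1.2 1.2
490.55624938738316 541.461062433229
w1 490 -2.0 15.5 16.6 64.7
w1 495 -1.1 -1.1 -0.3 65.3
w1 500 -1.0 10.0 11.2 65.0
w1 505 -1.1 10.3 57.6 64.4
w1 510 -1.2 9.9 57.3 64.8
w1 515 -0.5 10.2 57.4 64.8
w1 520 -1.1 9.8 57.8 64.5
w1 525 -0.7 10.2 57.4 64.8
w1 530 -1.1 9.7 57.6 64.8
w1 535 -0.7 10.3 57.3 64.6
w1 540 -1.1 10.4 57.4 64.9
w1 545 -0.9 10.1 57.8 64.4
w1 550 -1.0 10.3 57.4 64.8
w1 555 -0.9 10.1 57.6 64.8
w1 560 -1.0 4.7 5.5 65.4
w1 565 -0.9 -0.5 0.2 65.0
491.27654200019447 569.6942985752544
scene [402.9839648  726.81999684] [-32.1615627   96.12613565]
side [401.04466929 724.89067062] [-39.22827258  90.08600895]
```

Request:
{"api": "send_rows", "payload": {
  "rotation": [
    [0,0,0],
    [0,0,0],
    [0,0,0],
    [0,0,0],
    [0,0,0],
    [0,0,0],
    [0,0,0]
  ],
  "dp": [
    [0.25,-0.06,0],
    [0.235,-0.055,0.5],
    [0,0,0.7],
    [0,0,0.7],
    [0,0,0.7],
    [0,0,0.4],
    [0,0,0]
  ],
  "hand": [40,40,40,40,40,40,40]
}}

```text
t: 6.53
eef_pos: [0.534, -0.0341, 0.1896]
orientation: [-180.0, -0.2, 173.1]
ft_force: [-0.5, 0.3, -3.9]
opening: 0.0453
gripper_force: 62.8
```

Request:
{"api": "send_rows", "payload": {
  "rotation": [
    [0,0,0],
    [0,0,0],
    [0,0,0],
    [0,0,0],
    [0,0,0]
  ],
  "dp": [
    [0,0,0.2],
    [0,0,0.2],
    [0,0,0.2],
    [0,0,0],
    [0,0,0]
  ],
  "hand": [40,40,40,40,40]
}}

```text
t: 6.95
eef_pos: [0.5353, -0.0344, 0.1791]
orientation: [-180.0, -0.0, 173.1]
ft_force: [0.0, 1.6, -4.9]
opening: 0.0449
gripper_force: 62.9
```

```bash
python3 plan.py .5303 -.0335 .1417 173.1; python3 - <<'E'
from h import *
p=observe()["eef_pos"][:2]*1000
a=np.radians(-6.9); ex=np.array([np.cos(a),np.sin(a)]); ey=np.array([-ex[1],ex[0]]); print(p@ex,p@ey)
E
```

```text
pos [ 0.5353 -0.0344  0.1791] rpy [-1.8000e+02 -1.0000e-02  1.7309e+02] t 6.95
units xyz [0.26 0.01 1.87] rotz -0.0
535.5901894993733 30.153440216283705
```

Request:
{"api": "send_rows", "payload": {
  "rotation": [
    [0,0,0],
    [0,0,0],
    [0,0,0],
    [0,0,0],
    [0,0,0]
  ],
  "dp": [
    [0,0.03,0.2],
    [0,0,0.2],
    [0,0,0.2],
    [0,0,0],
    [0,0,0]
  ],
  "hand": [40,40,40,40,40]
}}

```text
t: 7.37
eef_pos: [0.5352, -0.0338, 0.1667]
orientation: [-180.0, -0.1, 173.1]
ft_force: [0.8, 0.1, -3.6]
opening: 0.0451
gripper_force: 62.9
```

Going in freely, so I'm continuing down to the floor.

Request:
{"api": "send_rows", "payload": {
  "rotation": [
    [0,0,0],
    [0,0,0],
    [0,0,0],
    [0,0,0],
    [0,0,0],
    [0,0,0]
  ],
  "dp": [
    [0,0,0.25],
    [0,0,0.25],
    [0,0,0.25],
    [0,0,0.25],
    [0,0,0],
    [0,0,0]
  ],
  "hand": [40,40,40,40,40,40]
}}

```text
t: 7.87
eef_pos: [0.5351, -0.0338, 0.1466]
orientation: [-180.0, -0.1, 173.1]
ft_force: [1.2, 0.7, -3.9]
opening: 0.045
gripper_force: 62.9
```

Request:
{"api": "send_rows", "payload": {
  "rotation": [
    [0,0,0],
    [0,0,0],
    [0,0,0],
    [0,0,0]
  ],
  "dp": [
    [0,0,0.1],
    [0,0,0.1],
    [0,0,0.1],
    [0,0,0]
  ],
  "hand": [40,40,40,40]
}}

```text
t: 8.2
eef_pos: [0.5357, -0.0338, 0.1416]
orientation: [180.0, 0.1, 173.1]
ft_force: [0.5, -0.5, 0.3]
opening: 0.0449
gripper_force: 63.4
```

Request:
{"api": "send_rows", "payload": {
  "rotation": [
    [0,0,0],
    [0,0,0],
    [0,0,0],
    [0,0,0],
    [0,0,0],
    [0,0,0]
  ],
  "dp": [
    [0,0,0.08],
    [0,0,0],
    [0,0,0],
    [0,0,0],
    [0,0,0],
    [0,0,0]
  ],
  "hand": [40,40,70,70,70,70]
}}

```text
t: 8.7
eef_pos: [0.5355, -0.0338, 0.1394]
orientation: [-180.0, -0.0, 173.1]
ft_force: [0.0, 0.5, -0.0]
opening: 0.0702
gripper_force: 0.0
```

Request:
{"api": "send_rows", "payload": {
  "rotation": [
    [0,0,0],
    [0,0,0],
    [0,0,0],
    [0,0,0],
    [0,0,0],
    [0,0,0],
    [0,0,0],
    [0,0,0],
    [0,0,0]
  ],
  "dp": [
    [0,0,-0.4],
    [0,0,-0.8],
    [0,0,-1],
    [0,0,-1],
    [0,0,-1],
    [0,0,-1],
    [0,0,-1],
    [0,0,-0.5],
    [0,0,0]
  ],
  "hand": [70,70,70,70,70,70,70,70,70]
}}

```text
t: 9.45
eef_pos: [0.5364, -0.0339, 0.2759]
orientation: [180.0, 0.2, 173.1]
ft_force: [-0.0, -0.6, 0.0]
opening: 0.0701
gripper_force: 0.0
```

```bash
python3 - <<'E'
from w import *
print(observe()["eef_pos"],observe()["t"])
for n in ("wrist","scene","side"):
    c=read_camera(n); np.savez("y_"+n+".npz",**c); P=cloud(c); x,y,z=np.moveaxis(P,-1,0)
    hsv=cv2.cvtColor(c["color"],cv2.COLOR_BGR2HSV); H,S,V=[hsv[...,i].astype(int) for i in range(3)]
    for nm,m in (("orange",(abs(x-.53)<.05)&(abs(y+.034)<.05)&(z>.16)&(z<.18)&(H<16)&(S>120)),("knob",(abs(x-.6)<.06)&(abs(y-.06)<.06)&(z>.2)&(z<.218)&((H<8)|(H>172))&(S>150)),
       ("leverarm",(abs(x-.6)<.04)&(abs(y-.02)<.03)&(z>.16)&(z<.2))):
      for b in blobs(m,10):
        p=P[b[0]]; print(n,nm,b[1:],rect(p),np.percentile(p[:,2],[2,50,98]).round(4),p.mean(0).round(4))
cv2.imwrite("pics/y.png",np.vstack([cv2.imread("pics/x_wrist.png")[:0],read_camera("wrist")["color"]]))
E
```

```text
[ 0.53641537 -0.03388847  0.27586826] 9.45
wrist orange (array([320., 193.]), np.int32(1146)) (array([531.4, -32.5]), array([34.7, 25.9]), -5.5) [0.1676 0.1689 0.1702] [ 0.5308 -0.0323  0.1689]
wrist knob (array([450., 279.]), np.int32(492)) (array([605.8,  65.5]), array([18.7, 18.4]), 86.2) [0.2005 0.208  0.2096] [0.6044 0.0646 0.2071]
wrist leverarm (array([380., 255.]), np.int32(1495)) (array([597.6,  19.4]), array([62.7, 31.2]), 79.5) [0.1717 0.1758 0.1786] [0.5932 0.0146 0.1759]
scene orange (array([305., 178.]), np.int32(91)) (array([531.1, -33.6]), array([37.7, 31.9]), -5.8) [0.1685 0.1712 0.1736] [ 0.5315 -0.0325  0.1712]
scene knob (array([295., 198.]), np.int32(48)) (array([608.3,  67.9]), array([17.7, 15.8]), 42.2) [0.2008 0.2092 0.2121] [0.609  0.0695 0.2081]
scene leverarm (array([289., 193.]), np.int32(120)) (array([599.2,  18.1]), array([58.9, 30.1]), 79.7) [0.1733 0.1782 0.1816] [0.6009 0.0119 0.1782]
side orange (array([335., 208.]), np.int32(57)) (array([532.5, -32.5]), array([34.4, 33. ]), -3.5) [0.1664 0.1698 0.1732] [ 0.5321 -0.0332  0.17  ]
side knob (array([349., 181.]), np.int32(27)) (array([605.9,  59.5]), array([17.7, 16.3]), -79.4) [0.2002 0.2063 0.2132] [0.6052 0.0604 0.2062]
side leverarm (array([350., 195.]), np.int32(82)) (array([598.9,  19.7]), array([62.7, 30.2]), 77.6) [0.172  0.1776 0.1808] [0.5972 0.017  0.1773]
```

View pics/y.png

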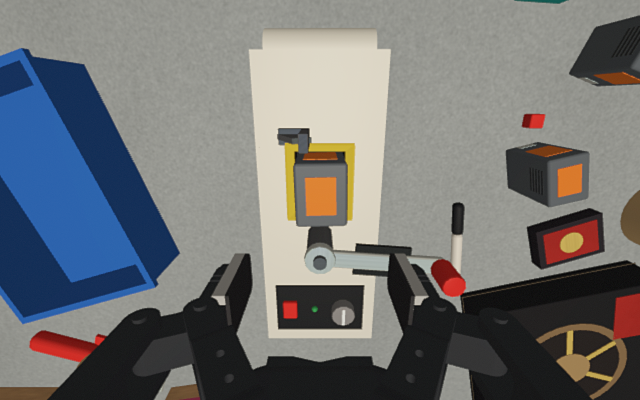

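The cartridge is seated: its top at (320,195) measures 0.170 m high. Lever pivot at (320,262), knob at (450,277). Next is the lever.

Request:
{"api": "send_rows", "payload": {
  "rotation": [
    [0,0,0.0194],
    [0,0,0.0194],
    [0,0,0.0194],
    [0,0,0.0194],
    [0,0,0.0194],
    [0,0,0.0194],
    [0,0,0.0194],
    [0,0,0.0194],
    [0,0,0.0194],
    [0,0,0.0194],
    [0,0,0.0194],
    [0,0,0.0194]
  ],
  "dp": [
    [0,0,0],
    [0,0,0],
    [0,0,0],
    [0,0,0],
    [0,0,0],
    [0,0,0],
    [0,0,0],
    [0,0,0],
    [0,0,0],
    [0,0,0],
    [0,0,0],
    [0,0,0]
  ],
  "hand": [70,70,70,70,70,70,70,70,70,70,70,70]
}}

```text
t: 10.65
eef_pos: [0.5349, -0.0338, 0.2721]
orientation: [-179.9, -0.0, 88.9]
ft_force: [-0.3, 0.6, -0.2]
opening: 0.0701
gripper_force: 0.0
```

Request:
{"api": "send_rows", "payload": {
  "rotation": [
    [0,0,0.013],
    [0,0,0.0125],
    [0,0,0],
    [0,0,0],
    [0,0,0],
    [0,0,0],
    [0,0,0],
    [0,0,0],
    [0,0,0],
    [0,0,0]
  ],
  "dp": [
    [0,0,0],
    [0,0,0],
    [0.79,0.36,0],
    [0.79,0.36,0],
    [0.79,0.36,0],
    [0.79,0.36,0],
    [0.79,0.36,0],
    [0.79,0.36,0],
    [0.79,0.36,0],
    [0,0,0]
  ],
  "hand": [70,70,70,70,70,70,70,70,70,70]
}}

```text
t: 11.48
eef_pos: [0.605, 0.0686, 0.2714]
orientation: [-179.9, -0.0, 80.2]
ft_force: [-0.9, 0.2, 0.2]
opening: 0.07
gripper_force: 0.0
```

```bash
python3 - <<'E'
from w import *
c=read_camera("wrist"); np.savez("k.npz",**c); wan(c)
E
python3 plan.py .6057 .0665 .186 80
```

```text
mouth z [0.12205276 0.12751609 0.12996639]
mouth (array([543. , -32.6]), array([66.7, 56.9]), 85.0) depthrect (array([561.2,  47.4]), array([227. ,  64.4]), 76.3)
knob (array([324., 219.]), np.int32(502)) ((607.496826171875, 68.12577056884766), 9.731364250183105) [607.52426253  68.02397948] 0.20866370001114348
pos [0.6042 0.0675 0.2716] rpy [-1.7985e+02  4.0000e-02  8.0190e+01] t 11.53
units xyz [-0.04  0.08  4.28] rotz 0.0005
```

Request:
{"api": "send_rows", "payload": {
  "rotation": [
    [0,0,0],
    [0,0,0],
    [0,0,0],
    [0,0,0],
    [0,0,0],
    [0,0,0],
    [0,0,0]
  ],
  "dp": [
    [0,0.1,0.5],
    [0,0,0.8],
    [0,0,0.8],
    [0,0,0.8],
    [0,0,0.8],
    [0,0,0.58],
    [0,0,0]
  ],
  "hand": [70,70,70,70,70,70,70]
}}

```text
t: 12.12
eef_pos: [0.6039, 0.065, 0.1845]
orientation: [-179.7, 0.1, 80.0]
ft_force: [-0.0, 0.0, -0.1]
opening: 0.0702
gripper_force: 0.0
```

Request:
{"api": "send_rows", "payload": {
  "rotation": [
    [0,0,0],
    [0,0,0],
    [0,0,0],
    [0,0,0],
    [0,0,0],
    [0,0,0],
    [0,0,0]
  ],
  "dp": [
    [0,0,0],
    [0,0,0],
    [0,0,0],
    [0,0,0],
    [0,0,0],
    [0,0,0],
    [0,0,0]
  ],
  "hand": [15,15,15,15,15,15,15],
  "grip_force": 25
}}

```text
t: 12.7
eef_pos: [0.6065, 0.0661, 0.1887]
orientation: [179.9, -0.0, 80.1]
ft_force: [-0.7, -1.5, 5.0]
opening: 0.0187
gripper_force: 25.5
```

Request:
{"api": "send_rows", "payload": {
  "rotation": [
    [0,0,-0.0139],
    [0,0,-0.0139],
    [0,0,-0.0139],
    [0,0,-0.0139],
    [0,0,-0.0139],
    [0,0,-0.0139],
    [0,0,-0.0139],
    [0,0,-0.0139],
    [0,0,-0.0139],
    [0,0,-0.0139],
    [0,0,-0.0139],
    [0,0,-0.0139]
  ],
  "dp": [
    [-0.0205,-0.47,0],
    [-0.0205,-0.47,0],
    [-0.0205,-0.47,0],
    [-0.0205,-0.47,0],
    [-0.0205,-0.47,0],
    [-0.0205,-0.47,0],
    [-0.0205,-0.47,0],
    [-0.0205,-0.47,0],
    [-0.0205,-0.47,0],
    [-0.0205,-0.47,0],
    [-0.0205,-0.47,0],
    [-0.0205,-0.47,0]
  ],
  "hand": [15,15,15,15,15,15,15,15,15,15,15,15]
}}

```text
t: 13.7
eef_pos: [0.5043, 0.0297, 0.1886]
orientation: [179.9, -0.0, 140.4]
ft_force: [-2.3, 3.0, 7.6]
opening: 0.0189
gripper_force: 25.7
```

```bash
python3 - <<'E'
from h import *
o=observe(); p=o["eef_pos"][:2]*1000; v=p-[586.3,-39.5]; print(p,np.hypot(*v),np.degrees(np.arctan2(v[1],v[0])),o["orientation"],o["opening"],o["ft_force"])
E
python3 plan.py .479 -.0263 .188 173
```

```text
[504.31695692  29.71501735] 107.29369962317631 139.82693008691425 [ 1.79900330e+02 -3.78141914e-02  1.40449092e+02] 0.01889016190052032 [-2.32501551  2.95816629  7.57649347]
pos [0.5043 0.0297 0.1886] rpy [ 1.7990e+02 -4.0000e-02  1.4045e+02] t 13.7
units xyz [-0.81 -2.97  0.03] rotz -0.0904
```

Request:
{"api": "send_rows", "payload": {
  "rotation": [
    [0,0,-0.0139],
    [0,0,-0.0139],
    [0,0,-0.0139],
    [0,0,-0.0139],
    [0,0,-0.0139],
    [0,0,-0.0139],
    [0,0,0]
  ],
  "dp": [
    [-0.0205,-0.47,0],
    [-0.0205,-0.47,0],
    [-0.0205,-0.47,0],
    [-0.0205,-0.47,0],
    [-0.0205,-0.47,0],
    [-0.0205,-0.47,0],
    [0,0,0]
  ],
  "hand": [15,15,15,15,15,15,15]
}}

```text
t: 14.28
eef_pos: [0.4802, -0.0222, 0.1886]
orientation: [180.0, -0.0, 170.5]
ft_force: [-5.7, 1.3, 9.9]
opening: 0.0191
gripper_force: 25.9
```

Request:
{"api": "send_rows", "payload": {
  "rotation": [
    [0,0,-0.0045],
    [0,0,-0.0045],
    [0,0,0],
    [0,0,0]
  ],
  "dp": [
    [0,-0.15,0],
    [0,-0.15,0],
    [0,0,0],
    [0,0,0]
  ],
  "hand": [15,15,15,15]
}}

```text
t: 14.62
eef_pos: [0.4796, -0.0271, 0.1886]
orientation: [179.9, -0.0, 173.4]
ft_force: [-6.1, 2.5, 9.1]
opening: 0.0188
gripper_force: 26.0
```

```bash
python3 - <<'E'
from h import *
o=observe(); p=o["eef_pos"][:2]*1000; v=p-[586.3,-39.5]; print(p,np.hypot(*v),np.degrees(np.arctan2(v[1],v[0])),o["orientation"],o["opening"],o["ft_force"])
E
```

```text
[479.56246769 -27.11441038] 107.45372786905246 173.38112445506556 [ 1.79938624e+02 -4.81079686e-02  1.73439521e+02] 0.018805461639564813 [-6.09070786  2.45916434  9.05185297]
```

Request:
{"api": "send_rows", "payload": {
  "rotation": [
    [0,0,0],
    [0,0,0],
    [0,0,0]
  ],
  "dp": [
    [0,-0.1,0],
    [0,0,0],
    [0,0,0]
  ],
  "hand": [15,15,15]
}}

```text
t: 14.87
eef_pos: [0.4795, -0.0273, 0.1886]
orientation: [179.7, -0.0, 173.5]
ft_force: [-5.4, 11.4, 10.2]
opening: 0.019
gripper_force: 26.1
```

Request:
{"api": "send_rows", "payload": {
  "rotation": [
    [0,0,0],
    [0,0,0],
    [0,0,0]
  ],
  "dp": [
    [0,-0.1,0],
    [0,0,0],
    [0,0,0]
  ],
  "hand": [15,15,15]
}}

```text
t: 15.12
eef_pos: [0.4795, -0.0276, 0.1886]
orientation: [179.5, -0.1, 173.6]
ft_force: [-3.5, 23.0, 9.8]
opening: 0.0191
gripper_force: 26.5
```

Request:
{"api": "send_rows", "payload": {
  "rotation": [
    [0,0,0],
    [0,0,0],
    [0,0,0],
    [0,0,0]
  ],
  "dp": [
    [0,0,0],
    [0,0,0],
    [0,0,0],
    [0,0,0]
  ],
  "hand": [60,60,60,60]
}}

```text
t: 15.45
eef_pos: [0.4799, -0.0317, 0.1878]
orientation: [-180.0, -0.0, 173.4]
ft_force: [-0.5, -0.5, -0.1]
opening: 0.0596
gripper_force: 0.0
```

Request:
{"api": "send_rows", "payload": {
  "rotation": [
    [0,0,0],
    [0,0,0],
    [0,0,0],
    [0,0,0],
    [0,0,0],
    [0,0,0]
  ],
  "dp": [
    [0,0,-0.5],
    [0,0,-0.9],
    [0,0,-1],
    [0,0,-1],
    [0,0,-0.6],
    [0,0,0]
  ],
  "hand": [85,85,85,85,85,85]
}}

```text
t: 15.95
eef_pos: [0.4812, -0.0318, 0.271]
orientation: [180.0, 0.3, 173.4]
ft_force: [0.7, -0.4, -0.8]
opening: 0.085
gripper_force: 0.0
```

```bash
python3 plan.py .575 .2465 .27 187.5; python3 - <<'E'
from w import *
c=read_camera("wrist"); wan(c)
c=read_camera("scene"); np.savez("z.npz",**c); ana(c)
E
```

```text
pos [ 0.4812 -0.0318  0.271 ] rpy [179.99   0.26 173.39] t 15.95
units xyz [-3.06 14.36  0.05] rotz -0.0392
mouth z [0.12276704 0.12699506 0.12958857]
mouth (array([526.8, -61.7]), array([74.4,  9.1]), -7.8) depthrect (array([480.4, -50.4]), array([172.5,  16.5]), -13.6)
knob (array([326., 213.]), np.int32(523)) ((477.15020751953125, -26.775287628173828), 9.821715354919434) [477.05700465 -26.69819177] 0.20844822536972066
bench z 0.00042499327807427045
carttop [143. 155.] 43 [ 907.8 -525.1] [40.7 18.9] 36.8 z [0.0772 0.0832 0.0909]
carttop [181. 164.] 36 [ 809.3 -402.9] [50.5  8.4] 64.8 z [0.0774 0.0835 0.0903]
carttop [143. 184.] 40 [ 936.8 -351.9] [25.7  8.4] 2.8 z [0.0766 0.0842 0.0915]
carttop [298. 219.] 453 [576.8  22.1] [313.6   8.8] -6.4 z [0.0768 0.0843 0.0913]
carttop [241. 226.] 14 [731.4 -28.7] [40.4  3.6] 89.7 z [0.0775 0.0853 0.0915]
carttop [416. 244.] 340 [355.2 248.3] [59.7 47.4] 79.7 z [0.0781 0.0839 0.0864]
carttop [165. 245.] 72 [925.7 -56.8] [47.3  5. ] 5.1 z [0.0763 0.0824 0.0886]
carttop [342. 277.] 433 [575.4 246.8] [58.6 47.6] 8.1 z [0.0789 0.0841 0.0862]
cart
[... 2168 characters left out ...]
65. 199.] 566 [ 889.7 -209.6] [303.9  28.5] -86.4 z [0.1186 0.1241 0.1293]
headtop [291. 198.] 2728 [562.1 -37.1] [329.3 128.9] -6.9 z [0.1212 0.1245 0.1277]
headtop [161. 238.] 26 [925.1 -40.5] [48.8 16.7] 4.6 z [0.1182 0.1245 0.1293]
blue [263. 146.] 923 [ 531.3 -383.4] [292.2 204.4] 10.6 z [0.0717 0.0827 0.0871]
die [188. 160.] 60 [ 783.3 -507.1] [69.1 22.4] 64.2 z [0.0126 0.0263 0.0298]
die [363. 285.] 53 [514.6 250.5] [17.7 16.7] -8.5 z [0.01   0.017  0.0202]
die [312. 335.] 595 [691.  312.5] [78.3 55.2] -78.7 z [0.0205 0.0227 0.0249]
tall [303. 178.] 446 [538.1 -31.4] [126.8  44.4] -5.4 z [0.167  0.178  0.1895]
tall [161. 244.] 43 [923.8  24.5] [51.   8.8] -0.3 z [0.1656 0.1666 0.1697]
```

Request:
{"api": "send_rows", "payload": {
  "rotation": [
    [0,0,-0.0131],
    [0,0,-0.0131],
    [0,0,-0.0131],
    [0,0,0],
    [0,0,0],
    [0,0,0],
    [0,0,0],
    [0,0,0],
    [0,0,0],
    [0,0,0],
    [0,0,0],
    [0,0,0]
  ],
  "dp": [
    [0,0,0],
    [0,0,0],
    [0,0,0],
    [-0.46,0.94,0],
    [-0.46,0.94,0],
    [-0.46,0.94,0],
    [-0.46,0.94,0],
    [-0.46,0.94,0],
    [-0.46,0.94,0],
    [-0.46,0.94,0],
    [-0.46,0.94,0],
    [-0.46,0.94,0]
  ],
  "hand": [85,85,85,85,85,85,85,85,85,85,85,85]
}}

```text
t: 17.05
eef_pos: [0.5395, 0.1479, 0.2665]
orientation: [-180.0, -0.1, -172.4]
ft_force: [-0.0, -0.7, 0.3]
opening: 0.0848
gripper_force: 0.0
```

Request:
{"api": "send_rows", "payload": {
  "rotation": [
    [0,0,0],
    [0,0,0],
    [0,0,0],
    [0,0,0],
    [0,0,0],
    [0,0,0],
    [0,0,0]
  ],
  "dp": [
    [-0.46,0.94,1],
    [-0.46,0.94,1],
    [-0.46,0.94,1],
    [-0.46,0.94,1],
    [-0.46,0.94,1],
    [0,0,0],
    [0,0,0]
  ],
  "hand": [85,85,85,85,85,85,85]
}}

```text
t: 17.63
eef_pos: [0.5717, 0.2465, 0.1652]
orientation: [-179.9, -0.3, -172.4]
ft_force: [-0.6, 0.1, 1.1]
opening: 0.0848
gripper_force: 0.0
```

```bash
python3 plan.py .575 .2468 .051 187.6
```

```text
pos [0.5717 0.2465 0.1652] rpy [-179.92   -0.27 -172.36] t 17.63
units xyz [-0.17 -0.01  5.71] rotz 0.0001
```

Request:
{"api": "send_rows", "payload": {
  "rotation": [
    [0,0,0],
    [0,0,0],
    [0,0,0],
    [0,0,0],
    [0,0,0],
    [0,0,0],
    [0,0,0],
    [0,0,0]
  ],
  "dp": [
    [-0.15,0,0.6],
    [0,0,0.9],
    [0,0,0.9],
    [0,0,0.9],
    [0,0,0.9],
    [0,0,0.9],
    [0,0,0.6],
    [0,0,0]
  ],
  "hand": [85,85,85,85,85,85,85,85]
}}

```text
t: 18.3
eef_pos: [0.5746, 0.245, 0.0515]
orientation: [-179.9, -0.2, -172.5]
ft_force: [0.2, -0.2, -0.1]
opening: 0.0851
gripper_force: 0.0
```

Request:
{"api": "send_rows", "payload": {
  "rotation": [
    [0,0,0],
    [0,0,0],
    [0,0,0],
    [0,0,0],
    [0,0,0],
    [0,0,0]
  ],
  "dp": [
    [0,0,0],
    [0,0,0],
    [0,0,0],
    [0,0,0],
    [0,0,0],
    [0,0,0]
  ],
  "hand": [40,40,40,40,40,40],
  "grip_force": 50
}}

```text
t: 18.8
eef_pos: [0.5768, 0.2471, 0.0553]
orientation: [180.0, 0.1, -172.4]
ft_force: [-0.7, -0.7, 6.8]
opening: 0.0456
gripper_force: 51.7
```

Request:
{"api": "send_rows", "payload": {
  "rotation": [
    [0,0,0],
    [0,0,0],
    [0,0,0],
    [0,0,0],
    [0,0,0],
    [0,0,0],
    [0,0,0],
    [0,0,0],
    [0,0,0],
    [0,0,0],
    [0,0,0],
    [0,0,0]
  ],
  "dp": [
    [0,0,-0.5],
    [0,0,-1],
    [0,0,-1],
    [0,0,-1],
    [0,0,-1],
    [0,0,-1],
    [0,0,-1],
    [0,0,-1],
    [0,0,-1],
    [0,0,-1],
    [0,0,-1],
    [0,0,-1]
  ],
  "hand": [40,40,40,40,40,40,40,40,40,40,40,40]
}}

```text
t: 19.8
eef_pos: [0.5756, 0.2466, 0.2857]
orientation: [180.0, 0.0, -172.4]
ft_force: [0.6, 0.0, -1.8]
opening: 0.0452
gripper_force: 51.3
```

Request:
{"api": "send_rows", "payload": {
  "rotation": [
    [0,0,0],
    [0,0,0],
    [0,0,0]
  ],
  "dp": [
    [0,0,-0.5],
    [0,0,0],
    [0,0,0]
  ],
  "hand": [40,40,40]
}}

```text
t: 20.05
eef_pos: [0.576, 0.2468, 0.2945]
orientation: [180.0, 0.1, -172.4]
ft_force: [-0.5, -1.0, -1.9]
opening: 0.0456
gripper_force: 51.4
```

```bash
python3 plan.py .595 -.373 .285 190.3
```

```text
pos [0.576  0.2468 0.2945] rpy [ 1.7998e+02  6.0000e-02 -1.7244e+02] t 20.05
units xyz [  3.14 -30.84   0.47] rotz -0.0076
```

Request:
{"api": "send_rows", "payload": {
  "rotation": [
    [0,0,-0.0076],
    [0,0,0],
    [0,0,0],
    [0,0,0],
    [0,0,0],
    [0,0,0],
    [0,0,0],
    [0,0,0],
    [0,0,0],
    [0,0,0],
    [0,0,0],
    [0,0,0]
  ],
  "dp": [
    [0.1,-0.5,0],
    [0.1,-1,0],
    [0.1,-1,0],
    [0.1,-1,0],
    [0.1,-1,0],
    [0.1,-1,0],
    [0.1,-1,0],
    [0.1,-1,0],
    [0.1,-1,0],
    [0.1,-1,0],
    [0.1,-1,0],
    [0.1,-1,0]
  ],
  "hand": [40,40,40,40,40,40,40,40,40,40,40,40]
}}

```text
t: 21.05
eef_pos: [0.5923, 0.0151, 0.2926]
orientation: [180.0, -0.1, -169.7]
ft_force: [0.7, 0.5, -0.7]
opening: 0.0452
gripper_force: 51.3
```

Request:
{"api": "send_rows", "payload": {
  "rotation": [
    [0,0,0],
    [0,0,0],
    [0,0,0],
    [0,0,0],
    [0,0,0],
    [0,0,0],
    [0,0,0],
    [0,0,0],
    [0,0,0],
    [0,0,0],
    [0,0,0],
    [0,0,0]
  ],
  "dp": [
    [0,-1,0],
    [0,-1,0],
    [0,-1,0],
    [0,-1,0],
    [0,-1,0],
    [0,-1,0],
    [0,-1,0],
    [0,-1,0],
    [0,-1,0],
    [0,-1,0],
    [0,-1,0],
    [0,-1,0]
  ],
  "hand": [40,40,40,40,40,40,40,40,40,40,40,40]
}}

```text
t: 22.05
eef_pos: [0.6354, -0.2208, 0.2925]
orientation: [179.9, -0.1, -169.7]
ft_force: [-1.0, -0.9, -0.7]
opening: 0.0454
gripper_force: 51.3
```

Request:
{"api": "send_rows", "payload": {
  "rotation": [
    [0,0,0],
    [0,0,0],
    [0,0,0],
    [0,0,0],
    [0,0,0],
    [0,0,0],
    [0,0,0],
    [0,0,0],
    [0,0,0]
  ],
  "dp": [
    [0,-1,0],
    [0,-1,0],
    [0,-1,0],
    [0,-1,0],
    [0,-1,0],
    [0,-1,0],
    [0,-0.5,0],
    [0,0,0],
    [0,0,0]
  ],
  "hand": [40,40,40,40,40,40,40,40,40]
}}

```text
t: 22.8
eef_pos: [0.6588, -0.348, 0.2922]
orientation: [179.9, -0.1, -169.8]
ft_force: [0.1, 0.3, -1.1]
opening: 0.0453
gripper_force: 51.3
```

```bash
python3 plan.py .595 -.373 .063 190.3
```

```text
pos [ 0.6588 -0.348   0.2922] rpy [ 1.7990e+02 -1.1000e-01 -1.6975e+02] t 22.8
units xyz [ 3.36 -0.66 11.46] rotz -0.0001
```

Request:
{"api": "send_rows", "payload": {
  "rotation": [
    [0,0,0],
    [0,0,0],
    [0,0,0],
    [0,0,0],
    [0,0,0],
    [0,0,0],
    [0,0,0],
    [0,0,0],
    [0,0,0],
    [0,0,0],
    [0,0,0],
    [0,0,0]
  ],
  "dp": [
    [0.84,-0.16,0],
    [0.84,-0.16,0],
    [0.84,-0.17,0],
    [0.84,-0.17,0],
    [0,0,0.9],
    [0,0,1],
    [0,0,1],
    [0,0,1],
    [0,0,1],
    [0,0,1],
    [0,0,1],
    [0,0,1]
  ],
  "hand": [40,40,40,40,40,40,40,40,40,40,40,40]
}}

```text
t: 23.8
eef_pos: [0.595, -0.3712, 0.135]
orientation: [180.0, -0.0, -169.6]
ft_force: [0.6, -0.3, -1.3]
opening: 0.0452
gripper_force: 51.6
```

Request:
{"api": "send_rows", "payload": {
  "rotation": [
    [0,0,0],
    [0,0,0],
    [0,0,0],
    [0,0,0],
    [0,0,0],
    [0,0,0],
    [0,0,0]
  ],
  "dp": [
    [0,0,1],
    [0,0,0.9],
    [0,0,0.6],
    [0,0,0.5],
    [0,0,0.4],
    [0,0,0.2],
    [0,0,0]
  ],
  "hand": [40,40,40,40,40,40,40]
}}

```text
t: 24.38
eef_pos: [0.5951, -0.3723, 0.0633]
orientation: [180.0, -0.0, -169.7]
ft_force: [-0.4, -0.7, -1.4]
opening: 0.0449
gripper_force: 51.5
```

Request:
{"api": "send_rows", "payload": {
  "rotation": [
    [0,0,0],
    [0,0,0],
    [0,0,0],
    [0,0,0],
    [0,0,0],
    [0,0,0]
  ],
  "dp": [
    [0,0,0.15],
    [0,0,0],
    [0,0,0],
    [0,0,0],
    [0,0,0],
    [0,0,0]
  ],
  "hand": [40,40,65,65,65,65]
}}

```text
t: 24.88
eef_pos: [0.5955, -0.3731, 0.0613]
orientation: [-180.0, 0.0, -169.7]
ft_force: [-0.3, 0.9, 0.6]
opening: 0.0651
gripper_force: 0.0
```

Request:
{"api": "send_rows", "payload": {
  "rotation": [
    [0,0,0],
    [0,0,0],
    [0,0,0],
    [0,0,0],
    [0,0,0],
    [0,0,0],
    [0,0,0],
    [0,0,0],
    [0,0,0],
    [0,0,0],
    [0,0,0],
    [0,0,0]
  ],
  "dp": [
    [0,0,-0.5],
    [0,0,-1],
    [0,0,-1],
    [0,0,-1],
    [0,0,-1],
    [0,0,-1],
    [0,0,-1],
    [0,0,-1],
    [0,0,-1],
    [0,0,-1],
    [0,0,-1],
    [0,0,-0.7]
  ],
  "hand": [65,65,65,65,65,65,65,65,65,65,65,65]
}}

```text
t: 25.88
eef_pos: [0.5954, -0.3729, 0.288]
orientation: [-179.9, 0.1, -169.7]
ft_force: [-0.7, -0.7, 0.9]
opening: 0.065
gripper_force: 0.0
```

Request:
{"api": "send_rows", "payload": {
  "rotation": [
    [0,0,0.0185],
    [0,0,0.0185],
    [0,0,0.0185],
    [0,0,0.0185],
    [0,0,0.0185],
    [0,0,0.0085],
    [0,0,0]
  ],
  "dp": [
    [0,0,0],
    [0,0,0],
    [0,0,0],
    [0,0,0],
    [0,0,0],
    [0,0,0],
    [0,0,0]
  ],
  "hand": [85,85,85,85,85,85,85]
}}

```text
t: 26.47
eef_pos: [0.5953, -0.3728, 0.2858]
orientation: [-180.0, 0.0, 153.8]
ft_force: [0.3, 0.7, -0.2]
opening: 0.0854
gripper_force: 0.0
```

```bash
python3 plan.py .4463 .3255 .28 153.7
```

```text
pos [ 0.5953 -0.3728  0.2858] rpy [-1.7999e+02  4.0000e-02  1.5379e+02] t 26.47
units xyz [22.1  28.04  0.29] rotz 0.0003
```

Request:
{"api": "send_rows", "payload": {
  "rotation": [
    [0,0,0],
    [0,0,0],
    [0,0,0],
    [0,0,0],
    [0,0,0],
    [0,0,0],
    [0,0,0],
    [0,0,0],
    [0,0,0],
    [0,0,0],
    [0,0,0],
    [0,0,0]
  ],
  "dp": [
    [0.79,1,0],
    [0.79,1,0],
    [0.79,1,0],
    [0.79,1,0],
    [0.79,1,0],
    [0.79,1,0],
    [0.79,1,0],
    [0.79,1,0],
    [0.79,1,0],
    [0.79,1,0],
    [0.79,1,0],
    [0.79,1,0]
  ],
  "hand": [85,85,85,85,85,85,85,85,85,85,85,85]
}}

```text
t: 27.47
eef_pos: [0.53, -0.0729, 0.2856]
orientation: [180.0, 0.0, 154.1]
ft_force: [1.3, 0.6, 0.6]
opening: 0.0851
gripper_force: 0.0
```

Request:
{"api": "send_rows", "payload": {
  "rotation": [
    [0,0,0],
    [0,0,0],
    [0,0,0],
    [0,0,0],
    [0,0,0],
    [0,0,0],
    [0,0,0],
    [0,0,0],
    [0,0,0],
    [0,0,0],
    [0,0,0],
    [0,0,0]
  ],
  "dp": [
    [0.79,1,0],
    [0.79,1,0],
    [0.79,1,0],
    [0.79,1,0],
    [0.79,1,0],
    [0.79,1,0],
    [0.79,1,0],
    [0.79,1,0],
    [0.79,1,0],
    [0.79,1,0],
    [0.79,1,0],
    [0.79,1,0]
  ],
  "hand": [85,85,85,85,85,85,85,85,85,85,85,85]
}}

```text
t: 28.47
eef_pos: [0.4651, 0.2261, 0.2857]
orientation: [180.0, 0.0, 154.1]
ft_force: [0.3, 0.2, 0.8]
opening: 0.085
gripper_force: 0.0
```

Request:
{"api": "send_rows", "payload": {
  "rotation": [
    [0,0,0],
    [0,0,0],
    [0,0,0],
    [0,0,0],
    [0,0,0],
    [0,0,0],
    [0,0,0],
    [0,0,0],
    [0,0,0],
    [0,0,0]
  ],
  "dp": [
    [0.79,1,0],
    [0.79,1,0],
    [0.79,1,0],
    [0.79,1,0],
    [0,0,1],
    [0,0,1],
    [0,0,1],
    [0,0,1],
    [0,0,1],
    [0,0,0]
  ],
  "hand": [85,85,85,85,85,85,85,85,85,85]
}}

```text
t: 29.3
eef_pos: [0.4424, 0.3235, 0.182]
orientation: [-179.7, -0.1, 154.1]
ft_force: [-1.3, 0.0, -0.5]
opening: 0.0852
gripper_force: 0.0
```

```bash
python3 plan.py .4463 .3255 .051 153.7
```

```text
pos [0.4424 0.3235 0.182 ] rpy [-1.7974e+02 -1.4000e-01  1.5407e+02] t 29.3
units xyz [-0.13  0.18  6.55] rotz 0.001
```

Request:
{"api": "send_rows", "payload": {
  "rotation": [
    [0,0,0],
    [0,0,0],
    [0,0,0],
    [0,0,0],
    [0,0,0],
    [0,0,0],
    [0,0,0],
    [0,0,0],
    [0,0,0]
  ],
  "dp": [
    [-0.13,0.18,0.5],
    [0,0,0.9],
    [0,0,0.9],
    [0,0,0.9],
    [0,0,0.9],
    [0,0,0.9],
    [0,0,0.9],
    [0,0,0.5],
    [0,0,0]
  ],
  "hand": [85,85,85,85,85,85,85,85,85]
}}

```text
t: 30.05
eef_pos: [0.4476, 0.3264, 0.0557]
orientation: [-179.9, -0.1, 154.0]
ft_force: [0.1, -0.5, -0.2]
opening: 0.0847
gripper_force: 0.0
```

Request:
{"api": "send_rows", "payload": {
  "rotation": [
    [0,0,0],
    [0,0,0],
    [0,0,0],
    [0,0,0],
    [0,0,0],
    [0,0,0]
  ],
  "dp": [
    [0,0,0],
    [0,0,0],
    [0,0,0],
    [0,0,0],
    [0,0,0],
    [0,0,0]
  ],
  "hand": [40,40,40,40,40,40],
  "grip_force": 50
}}

```text
t: 30.55
eef_pos: [0.4485, 0.3269, 0.0583]
orientation: [179.9, 0.1, 153.9]
ft_force: [-1.2, -2.6, 5.5]
opening: 0.0453
gripper_force: 50.2
```

Request:
{"api": "send_rows", "payload": {
  "rotation": [
    [0,0,0],
    [0,0,0],
    [0,0,0],
    [0,0,0],
    [0,0,0],
    [0,0,0],
    [0,0,0],
    [0,0,0],
    [0,0,0],
    [0,0,0],
    [0,0,0],
    [0,0,0]
  ],
  "dp": [
    [0,0,-0.5],
    [0,0,-1],
    [0,0,-1],
    [0,0,-1],
    [0,0,-1],
    [0,0,-1],
    [0,0,-1],
    [0,0,-1],
    [0,0,-1],
    [0,0,-1],
    [0,0,-1],
    [0,0,-1]
  ],
  "hand": [40,40,40,40,40,40,40,40,40,40,40,40]
}}

```text
t: 31.55
eef_pos: [0.4476, 0.3265, 0.2891]
orientation: [179.9, 0.0, 153.9]
ft_force: [0.4, 0.6, -0.7]
opening: 0.0447
gripper_force: 51.0
```

Request:
{"api": "send_rows", "payload": {
  "rotation": [
    [0,0,-0.0185],
    [0,0,-0.0185],
    [0,0,-0.0185],
    [0,0,-0.0185],
    [0,0,-0.0185],
    [0,0,-0.008],
    [0,0,0],
    [0,0,0]
  ],
  "dp": [
    [0,0,-0.5],
    [0,0,0],
    [0,0,0],
    [0,0,0],
    [0,0,0],
    [0,0,0],
    [0,0,0],
    [0,0,0]
  ],
  "hand": [40,40,40,40,40,40,40,40]
}}

```text
t: 32.22
eef_pos: [0.4478, 0.3266, 0.2977]
orientation: [180.0, 0.0, -170.0]
ft_force: [0.6, 0.9, -1.0]
opening: 0.0454
gripper_force: 51.1
```

```bash
python3 plan.py .467 -.396 .29 190.3
```

```text
pos [0.4478 0.3266 0.2977] rpy [ 1.7998e+02  3.0000e-02 -1.7000e+02] t 32.22
units xyz [  5.33 -35.75   0.39] rotz -0.0008
```

Request:
{"api": "send_rows", "payload": {
  "rotation": [
    [0,0,0],
    [0,0,0],
    [0,0,0],
    [0,0,0],
    [0,0,0],
    [0,0,0],
    [0,0,0],
    [0,0,0],
    [0,0,0],
    [0,0,0],
    [0,0,0],
    [0,0,0]
  ],
  "dp": [
    [0.15,-0.75,0],
    [0.15,-1,0],
    [0.15,-1,0],
    [0.15,-1,0],
    [0.15,-1,0],
    [0.15,-1,0],
    [0.15,-1,0],
    [0.15,-1,0],
    [0.15,-1,0],
    [0.15,-1,0],
    [0.15,-1,0],
    [0.15,-1,0]
  ],
  "hand": [40,40,40,40,40,40,40,40,40,40,40,40]
}}

```text
t: 33.22
eef_pos: [0.4532, 0.0874, 0.2973]
orientation: [-180.0, 0.0, -170.0]
ft_force: [0.4, -1.2, -1.3]
opening: 0.0452
gripper_force: 51.1
```

Request:
{"api": "send_rows", "payload": {
  "rotation": [
    [0,0,0],
    [0,0,0],
    [0,0,0],
    [0,0,0],
    [0,0,0],
    [0,0,0],
    [0,0,0],
    [0,0,0],
    [0,0,0],
    [0,0,0],
    [0,0,0],
    [0,0,0]
  ],
  "dp": [
    [0.15,-1,0],
    [0.15,-1,0],
    [0.15,-1,0],
    [0.15,-1,0],
    [0.15,-1,0],
    [0.15,-1,0],
    [0.15,-1,0],
    [0.15,-1,0],
    [0.15,-1,0],
    [0.15,-1,0],
    [0.15,-1,0],
    [0.15,-1,0]
  ],
  "hand": [40,40,40,40,40,40,40,40,40,40,40,40]
}}

```text
t: 34.22
eef_pos: [0.4597, -0.1549, 0.2973]
orientation: [-180.0, 0.0, -170.0]
ft_force: [0.1, 0.4, -0.7]
opening: 0.0451
gripper_force: 51.1
```

Request:
{"api": "send_rows", "payload": {
  "rotation": [
    [0,0,0],
    [0,0,0],
    [0,0,0],
    [0,0,0],
    [0,0,0],
    [0,0,0],
    [0,0,0],
    [0,0,0],
    [0,0,0],
    [0,0,0],
    [0,0,0],
    [0,0,0]
  ],
  "dp": [
    [0.15,-1,0],
    [0.15,-1,0],
    [0.15,-1,0],
    [0.15,-1,0],
    [0.15,-1,0],
    [0.15,-1,0],
    [0.15,-1,0],
    [0.15,-1,0],
    [0.15,-1,0],
    [0.15,-1,0],
    [0.15,-1,0],
    [0.1,-1,0]
  ],
  "hand": [40,40,40,40,40,40,40,40,40,40,40,40]
}}

```text
t: 35.22
eef_pos: [0.4671, -0.3972, 0.2973]
orientation: [-180.0, -0.0, -170.0]
ft_force: [0.7, 0.5, -0.2]
opening: 0.0455
gripper_force: 51.1
```

Request:
{"api": "send_rows", "payload": {
  "rotation": [
    [0,0,0],
    [0,0,0]
  ],
  "dp": [
    [0,0,0],
    [0,0,0]
  ],
  "hand": [40,40]
}}

```text
t: 35.38
eef_pos: [0.4673, -0.3969, 0.2966]
orientation: [180.0, -0.0, -170.1]
ft_force: [-1.0, 0.4, -0.5]
opening: 0.0451
gripper_force: 51.2
```

```bash
python3 plan.py .467 -.396 .0633 190.3; python3 - <<'E'
from m import *
c=read_camera("side"); cv2.imwrite("pics/s.png",c["color"]); P=cloud(c); x,y,z=np.moveaxis(P,-1,0); hsv=cv2.cvtColor(c["color"],cv2.COLOR_BGR2HSV); H,S,V=[hsv[...,i].astype(int) for i in range(3)]
for b in blobs((x>.38)&(x<.68)&(y>-.48)&(y<-.29)&(z>.06)&(z<.2)&(H<16)&(S>120),8): print(b[1:],P[b[0]].mean(0))
E
```

```text
pos [ 0.4673 -0.3969  0.2966] rpy [ 1.7997e+02 -3.0000e-02 -1.7005e+02] t 35.38
units xyz [1.000e-02 5.000e-02 1.167e+01] rotz -0.001
(array([394., 296.]), np.int32(105)) [ 0.59271338 -0.3722629   0.08794539]
(array([384., 306.]), np.int32(33)) [ 0.5641354  -0.37942061  0.06724642]
```

Request:
{"api": "send_rows", "payload": {
  "rotation": [
    [0,0,0],
    [0,0,0],
    [0,0,0],
    [0,0,0],
    [0,0,0],
    [0,0,0],
    [0,0,0],
    [0,0,0],
    [0,0,0],
    [0,0,0],
    [0,0,0],
    [0,0,0]
  ],
  "dp": [
    [0,0,0.5],
    [0,0,1],
    [0,0,1],
    [0,0,1],
    [0,0,1],
    [0,0,1],
    [0,0,1],
    [0,0,1],
    [0,0,1],
    [0,0,1],
    [0,0,1],
    [0,0,0.5]
  ],
  "hand": [40,40,40,40,40,40,40,40,40,40,40,40]
}}

```text
t: 36.43
eef_pos: [0.4672, -0.3943, 0.0752]
orientation: [179.9, -0.1, -169.9]
ft_force: [0.2, 0.3, -1.2]
opening: 0.0452
gripper_force: 51.2
```

Request:
{"api": "send_rows", "payload": {
  "rotation": [
    [0,0,0],
    [0,0,0],
    [0,0,0],
    [0,0,0]
  ],
  "dp": [
    [0,0,0.35],
    [0,0,0.3],
    [0,0,0.03],
    [0,0,0]
  ],
  "hand": [40,40,40,40]
}}

```text
t: 36.77
eef_pos: [0.4684, -0.3961, 0.0638]
orientation: [-180.0, 0.0, -169.9]
ft_force: [-0.8, 0.7, -0.9]
opening: 0.045
gripper_force: 51.2
```

Request:
{"api": "send_rows", "payload": {
  "rotation": [
    [0,0,0],
    [0,0,0],
    [0,0,0],
    [0,0,0],
    [0,0,0],
    [0,0,0]
  ],
  "dp": [
    [0,0,0.08],
    [0,0,0],
    [0,0,0],
    [0,0,0],
    [0,0,0],
    [0,0,0]
  ],
  "hand": [40,40,65,65,65,65]
}}

```text
t: 37.27
eef_pos: [0.4682, -0.3961, 0.0619]
orientation: [-180.0, 0.0, -169.9]
ft_force: [-1.2, -0.4, 0.1]
opening: 0.0649
gripper_force: 0.0
```

Request:
{"api": "send_rows", "payload": {
  "rotation": [
    [0,0,0],
    [0,0,0],
    [0,0,0],
    [0,0,0],
    [0,0,0],
    [0,0,0],
    [0,0,0],
    [0,0,0],
    [0,0,0],
    [0,0,0],
    [0,0,0],
    [0,0,0]
  ],
  "dp": [
    [0,0,-0.5],
    [0,0,-1],
    [0,0,-1],
    [0,0,-1],
    [0,0,-1],
    [0,0,-1],
    [0,0,-1],
    [0,0,-1],
    [0,0,-1],
    [0,0,-1],
    [0,0,-0.5],
    [0,0,0]
  ],
  "hand": [65,65,65,65,65,65,65,65,65,65,65,65]
}}

```text
t: 38.27
eef_pos: [0.4689, -0.3966, 0.2646]
orientation: [-179.8, 0.2, -169.9]
ft_force: [-0.5, 0.5, 0.3]
opening: 0.065
gripper_force: 0.0
```

```bash
python3 - <<'E'
from h import *
print(observe()["t"],observe()["eef_pos"])
a=read_camera("scene")["color"][110:350,180:520]; b=read_camera("side")["color"][130:370,240:500]
cv2.imwrite("pics/f.png",np.hstack([cv2.resize(a,None,fx=1.3,fy=1.3),cv2.resize(b,None,fx=1.3,fy=1.3)]))
E
```

```text
38.2667 [ 0.46886034 -0.39662779  0.26456674]
```

View pics/f.png

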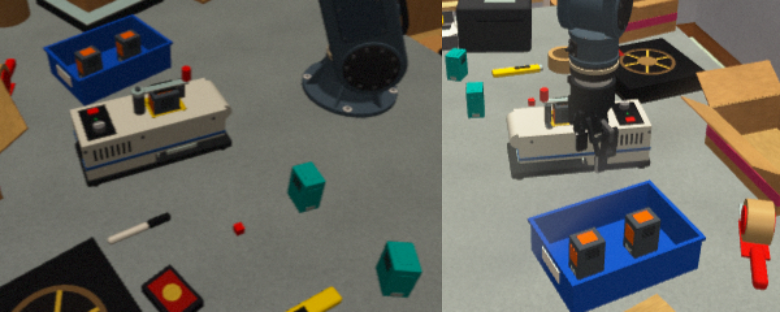

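The final picture shows both spent cartridges upright in the tote, at (88,60) and (128,42). The lever lies shut over the seated cartridge with its knob at (186,72), and the small things are where they were.

```bash
python3 -c "
from bench import close_job; print(close_job())"
```

```text
the job is handed in; nothing more can be done
None
```

The full cartridge (about 0.43 kg) is seated home in the magazine, the lever is shut against its stop, both spent cartridges are in the blue tote, and the job was handed in at about 38 s of the 72 s allowed.

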